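Post the bottle through the self-closing bin flap

ROBOT

A 6-joint arm with a two-finger parallel gripper is mounted at the origin on the work surface. World frame = base frame: x ahead of the robot, y to its left, z up, the work surface at z = 0. Lengths are in mm, angles in rad, forces in N, time in s.
With the tool pointing down it reaches from about 400 to 925 mm from the base axis. Payload 12.5 kg.
Tool frame: the origin (TCP) lies on the mounting face of the last link; the fingertips stand 190 mm ahead of it and the grasp point (between the pads) lies 171 mm ahead of it; z points along the fingers, y is the line along which they close (so a half turn about z gives the same grasp; the last joint's range is limited). The gripper opens to 95 mm and grips with 3 to 60 N. Pads are 20 mm wide; open, the fingers measure 119 mm over their backs; the gripper's body (75 mm by 180 mm) begins 59 mm behind the grasp point.
Start: joints at [1.205, 0.491, 1.559, -0, 1.092, -0.106], TCP at [160.53, 604.032, 404.761] pointing down, gripper open.
Joint ranges: [-3.1, 3.1], [-0.84, 2.19], [0.05, 2.79], [-1.13, 4.28], [0.06, 2.93], [-2.69, 2.69]. Speed limits (rad/s): [2.22, 2.22, 2.79, 3.14, 3.14, 3.14].

INTERFACE

Orientations are given as [roll, pitch, yaw] about the fixed x, y, z axes, in that order (R = Rz(yaw) Ry(pitch) Rx(roll)).
In Python, from cell import env gives the robot as it stands.
- The arm moves only by the tool carry_out, never from a script. Its argument "series" is a list of rows, each a list of 5 numbers: the shift along the tool's x, y, z in m, then the turn about the tool's z in degrees, then the opening, from 0 (shut) to 1 (fully open). A call has 1 to 20 rows; each row is the pose to reach, as a shift and turn from the pose commanded when the call began, along the tool's axes at that moment; what a row does not reach only later rows make up. A row lasts 1/8 s, in which the tool goes at most 62.5 mm and 10.7 degrees, less where a joint would pass 70% of its speed; a pose out of reach is approached as far as the arm can. A call with a gripper value outside its range is refused whole. The fingers move at their own pace and stop on an object; the grip force is fixed at half the most. Time passes only in rows, so rows that repeat a pose let the fingers close. It gives the time, the measured TCP pose, the force, the opening and the grip force at its end, in the units of the state.
- env.state(): the state, without advancing time (a new reading comes with each control period).
- env.read_camera(name): name is "scene" or "top" or "wrist"; returns (picture, depth): 384x512x3 uint8, red, green, blue; 384x512 float32, mm along the optical axis (not along the pixel's ray), 0 where there is no reading.
- env.get_calibration(name): a dict with "intrinsics" (3x3 intrinsics, pixels), "cam_to_world" (4x4, takes a point from camera to world coordinates); the wrist camera has in their place "T_tool_cam" (4x4, takes a point from camera to tool coordinates, whose origin is the TCP and whose axes are the flange's). Camera axes: x right, y up, looking along -z (the intrinsics and any distortion apply to the point x, -y, -z); pixel columns grow to the right and rows downward; lengths in mm; the calibration is good to about 2 mm. The wrist camera is an equidistant fisheye: a pixel r from the principal point sees the ray r / f radians off the axis. A picture is of the moment at which its call begins: read the wrist's pose just before it. get_calibration takes no time and is no camera call.
- env.job_done(): hands the job in; it is judged then, once.
The state is a dict: "t": time; "joints": joint angles; "qvel": joint speeds; "tau": joint torques, N m; "eef_pos": TCP position; "tcp_rot": TCP orientation; "ft_force": force on the tool from outside, world axes, zero at the start; "moment": the same for the moment, N m; "opening": opening from 0.0 (shut) to 1.0 (fully open); "grip_force": force on a finger pad.
Only numpy, scipy, OpenCV 4.12 (cv2) and the standard library are available. Lean on these libraries where they do the work, as an engineer would, in place of code of your own. Each camera call takes 0.05 s, during which the arm holds its last target. There are 200 camera calls.

TASK

The flat clear bottle lies on the sill of the bin with the white flap. Push that self-closing flap open with one finger and, while that finger keeps it open, push the bottle off the sill into the bin with the other finger; then draw back so that the flap shuts by itself. Do not pinch or lift the bottle or ram it against the shut flap, and leave the other bins and everything else alone.

Things in the scene. Friction and masses are not known exactly. Their poses are not given: they have to be found in the camera images.
- bottle: Flat clear plastic bottle, green band, orange cap, lying along its own y on the white bin's sill: 38 mm wide (x), 26 high (z), 114 long (body y -52 to +38, neck and cap to +62), about 50 g. Origin: centre of its underside, near its centre of mass. It slides, does not roll.
- white_bin: Grey bin with white flap and cheeks, 230 mm deep (x), 180 wide (y), fixed. Origin: centre of underside; x points from the sill to the hinge, away from the robot; z up. Flat black sill 150 mm up, x -115 to -20, 168 wide between 12 mm rims. Then the mouth, x -20 to +109, under the flap; cheeks and rear wall rise 46 mm above the sill. Hollow below sill and mouth, down to a 6 mm floor.
- white_sill_edge (a point): Middle of the far edge of the white bin's sill, on its top face; past it the bottle drops into the bin. Same axes as the bin.
- white_flap (a joint): Angle of the white self-closing flap (rad): 0 shut, grows as it is pushed down into the bin, stop at 1.2. Plate 5 mm thick, 158 wide, 125 long, hinged along y at bin x +100 mm, 42 mm above the sill; shut, it slopes down from there to the sill edge (x -18, level with the sill). Spring 0.24 Nm shut, 0.34 Nm at 0.8 rad: 3 to 10 N at a finger. Shut, it carries the bottle's weight.
- white_flap_edge (a point): Middle of the white flap's free lower edge (mid thickness); moves with it. A fingertip kept 8 mm above sill height and moved along bin +x wedges the flap open: about 0.25 rad with the contact 50 mm before the hinge line, 0.5 rad at 30 mm, 0.8 rad at 15 mm.
- tin: Flat aluminium tin 40 x 75 x 22 mm lying on the sill of the yellow bin; leave it. Origin: centre of underside.
- funnel: Orange plastic funnel standing mouth down at the robot's right, 92 mm across, 85 mm high; leave it. Origin: centre of underside.
- block: Wooden block 40 x 90 x 40 mm on the sill of the blue bin; leave it. Origin: centre of underside.
- tray: Aluminium tray 130 x 180 x 25 mm near the robot; leave it. Origin: centre of underside.
- can: Red drink can, 66 mm across, 115 mm high, standing near the robot; leave it. Origin: centre of underside.
- jar: Amber glass jar with steel cap, 72 mm across, 90 mm high, standing at the robot's left; leave it. Origin: centre of underside.
- brush: Hand brush, under 300 mm long and 60 mm high, lying at the left of the table; leave it.
- yellow_bin: Same bin with yellow flap and cheeks, fixed, standing in the same row; leave it. Origin: centre of underside.
- yellow_flap (a joint): Angle of the yellow bin's flap (rad), 0 shut; leave it shut.
- blue_bin: Same bin with blue flap and cheeks, fixed, standing in the same row; leave it. Origin: centre of underside.
- blue_flap (a joint): Angle of the blue bin's flap (rad), 0 shut; leave it shut.
- green_bin: Same bin with green flap and cheeks, fixed, standing in the same row; leave it. Origin: centre of underside.
- green_flap (a joint): Angle of the green bin's flap (rad), 0 shut; leave it shut.
There are look-alikes about, which are no part of the job. Of the things shaped like the bottle, the clear one is meant.

How it is judged (in metres and radians):
On the way, in this order (a step that is already met when the one before it is completed fails the run):
1. a finger holds the white flap open while the bottle is still on the sill (value of joint white_flap above 0.08 rad and contact force between the fingers and white_flap above 0.3 N and x of bottle in the frame of white_bin below -0.015 m and z of bottle in the frame of white_bin above 0.14 m), for 0.1 s.
2. the bottle has dropped into the bin while a finger still holds the flap open (value of joint white_flap above 0.2 rad and contact force between the fingers and white_flap above 0.3 N and x of bottle in the frame of white_bin between -0.112 and 0.112 m and y of bottle in the frame of white_bin between -0.088 and 0.088 m and z of bottle in the frame of white_bin below 0.11 m), for 0.05 s.
At the end, for the whole second after the job is handed in: The bottle rests inside the white bin, below the sill (origin less than 110 mm above the bin's underside), the white flap is shut again (under 0.06 rad), the other flaps are shut and no bystander is more than 30 mm from its start (x of bottle in the frame of white_bin between -0.112 and 0.112 m and y of bottle in the frame of white_bin between -0.088 and 0.088 m and z of bottle in the frame of white_bin below 0.11 m and value of joint each of white_flap, yellow_flap, blue_flap, green_flap below 0.06 rad and linear speed of bottle below 0.05 m/s and distance of each of tin, funnel, block, tray, can, jar, brush from where it was at the start of the episode below 0.03 m); the robot touches nothing.
It fails at once if the bottle is lifted (more than 20 mm above the sill) (z of bottle in the frame of white_bin above 0.17 m).
It fails at once if the bottle is rammed against the shut flap (contact force between bottle and white_flap above 0.8 N and value of joint white_flap below 0.08 rad and z of bottle in the frame of white_bin above 0.14 m).
It fails at once if another bin's flap is opened (value of joint any of yellow_flap, blue_flap, green_flap above 0.15 rad).
It fails at once if a bystander is moved by more than 30 mm (distance of any of tin, funnel, block, tray, can, jar, brush from where it was at the start of the episode above 0.03 m).
It also fails if it takes over 48 s, if anything falls off the work surface, if the arm or the gripper's body presses on something with over 40 N, if the wrist force passes 120 N, or if a joint passes its speed limit or range.

## Working session

There is one attempt and no reset: what is moved stays moved. The work goes in short steps, Python scripts to look and compute and a tool call to move; the robot and the scene stay as the last step left them, time stands still between calls to the robot, and variables do not carry over. Pictures are saved under pics/ and viewed, at most 10 in all, crops included, and the job is handed in when it is done.

Besides the shell and the picture viewer there is one more tool, called after "Call:" as name([rows], argument=value, ...), one row to a line, values as JSON. carry_out: Moves the arm, as the interface text tells. Its arguments: {"type":"object","properties":{"series":{"type":"array","items":{"type":"array","items":{"type":"number"}}}},"required":["series"]}

```bash
mkdir -p pics
cat > h.py <<'E'
import numpy as np, cv2
from cell import env
def shot(n,f):
    im,d=env.read_camera(n); cv2.imwrite('pics/'+f+'.png',cv2.cvtColor(im,cv2.COLOR_RGB2BGR)); np.save('pics/'+f+'.npy',d); return im,d
def world(n,d,us,vs):
    c=env.get_calibration(n);K=np.array(c['intrinsics']);T=np.array(c['cam_to_world'])
    us=np.asarray(us,float);vs=np.asarray(vs,float);z=d[vs.astype(int),us.astype(int)]
    P=np.stack([(us-K[0,2])/K[0,0]*z,-(vs-K[1,2])/K[1,1]*z,-z],-1)
    return P@T[:3,:3].T+T[:3,3]
E
python3 - <<'E'
from h import *
for n in('top','scene'):
    shot(n,n); c=env.get_calibration(n); print(n,c)
s=env.state();print(s['t'],s['eef_pos'],s['tcp_rot'])
E
```

```text
top {'intrinsics': array([[390.57513137,   0.        , 262.39351534],
       [  0.        , 390.57513137, 192.78890486],
       [  0.        ,   0.        ,   1.        ]]), 'cam_to_world': array([[-1.12460525e-02,  9.89450587e-01, -1.44433590e-01,
         3.28335019e+02],
       [-9.99935705e-01, -1.13380778e-02,  1.85979211e-04,
        -8.89565491e+00],
       [-1.45358204e-03,  1.44426395e-01,  9.89514479e-01,
         1.29322583e+03],
       [ 0.00000000e+00,  0.00000000e+00,  0.00000000e+00,
         1.00000000e+00]])}
scene {'intrinsics': array([[476.72580845,   0.        , 246.97069113],
       [  0.        , 476.72580845, 192.94414988],
       [  0.        ,   0.        ,   1.        ]]), 'cam_to_world': array([[ 7.96158569e-01, -5.21394603e-01,  3.07049184e-01,
         9.57446551e+02],
       [ 6.05051768e-01,  6.80439891e-01, -4.13417359e-01,
        -5.98438518e+02],
       [ 6.62506681e-03,  5.14926425e-01,  8.57208776e-01,
         1.39016024e+03],
       [ 0.00000000e+00,  0.00000000e+00,  0.00000000e+00,
         1.00000000e+00]])}
0.1 [160.51272562 603.9999336  404.24155593] [-3.14062384e+00 -8.54747310e-05  2.88179532e+00]
```

View pics/top.png

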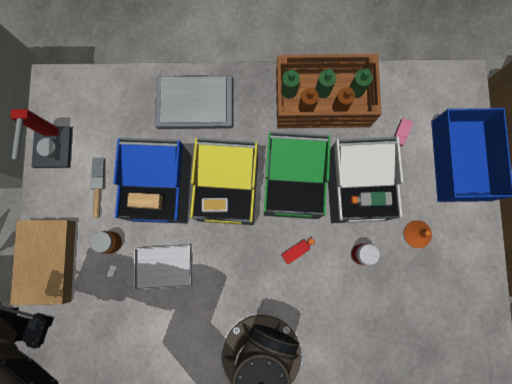

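View pics/scene.png

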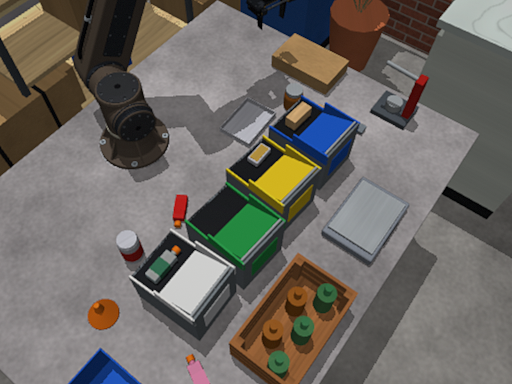

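The top view shows the white bin at about (368,180), with the clear bottle on its sill at (373,199) and its orange cap to the left (+y). The can stands at (366,254). Next I'll measure the poses.

Run:
```python
from h import *
d=np.load('pics/top.npy'); im=cv2.imread('pics/top.png')
vv,uu=np.mgrid[125:235,325:415]
P=world('top',d,uu.ravel(),vv.ravel()).reshape(uu.shape+(3,))
c=im[125:235,325:415]
cv2.imwrite('pics/crop.png',cv2.resize(c,None,fx=6,fy=5.4,interpolation=cv2.INTER_NEAREST))
z=P[...,2]
print(z[::4,::5].round().astype(int))
# bin footprint from depth: everything above 135
m=(z>140)&(z<205); m=cv2.morphologyEx(m.astype(np.uint8),cv2.MORPH_OPEN,np.ones((3,3)))>0
r=cv2.minAreaRect(P[m][:,:2].astype(np.float32));print('rect',r,cv2.boxPoints(r))
hi=P[(z>188)&(z<202)][:,:2];print('rim', cv2.minAreaRect(hi.astype(np.float32)),cv2.boxPoints(cv2.minAreaRect(hi.astype(np.float32))))
# flap plane: bright pixels
g=c.min(2)>150; k=g&(z>150)&(z<198); Q=P[k]; 
A=np.c_[Q[:,:2],np.ones(len(Q))];co=np.linalg.lstsq(A,Q[:,2],rcond=None)[0];print('flap plane',co,np.arctan(np.hypot(*co[:2])),'dir',np.degrees(np.arctan2(co[1],co[0])))
# bottle: z 165..185 in sill area
b=(z>166)&(z<185)&(~g)&(np.abs(vv-199)<12)&(uu>345)&(uu<398)
r=cv2.minAreaRect(P[b][:,:2].astype(np.float32));print('bottle',r,cv2.boxPoints(r),P[b].mean(0))
hsv=cv2.cvtColor(c,cv2.COLOR_BGR2HSV)
o=(hsv[...,0]<18)&(hsv[...,1]>140)&(hsv[...,2]>100);print('cap',P[o].mean(0),P[o].min(0),P[o].max(0))
G=(hsv[...,0]>60)&(hsv[...,0]<95)&(hsv[...,1]>60)&(uu>345);print('green',P[G].mean(0),P[G].min(0),P[G].max(0))
```

```text
[[  23   28   27   26   23   18   20   15   20   19    2    1    0    1
    -5   28   31   32]
 [   3    2    1    2   -3    1   -1    1    1   -2   -2    1    1    3
     1   21   27   26]
 [   1    3    0    1    2    1    1   -2    1   -2    2    1    0    1
    12   34   29    2]
 [ 185  196    0   -1   -3    0    2   -2    1    1    2  199  198  199
   195   26   26   -3]
 [ 193    2  178  195  194  185  184  186  182  176  176  197  195  199
   197   29   23    4]
 [ 192    3  169  198  192  193  196  196  192  193  193  190  191  190
   180    9    1    4]
 [ 183   88  167   96  192  191  189  188  189  192  188  186  190  191
   176    3   -2   -2]
 [ 150   84  162   43  190  187  186  189  188  187  186  186  183  184
   174  195    4    1]
 [ 154   81  156    4  180  183  179  181  185  182  180  181  185  181
   168  200    4   -1]
 [ 161   74  152  195  180  179  178  180 1293  180  180  175  179  179
   169  197   -2    0]
 [ 163   70  144  199  177  174  175  176  177  172  174  176  170  173
   163  199    1    4]
 [ 159   64  145  198  174  169  168  173  170  174  17
[... 1907 characters left out ...]
8.09595 -409.24332]
 [ 658.4647  -191.95499]
 [ 508.75232 -191.7009 ]]
flap plane [2.54642083e-01 8.41538475e-03 3.32930594e+01] 0.24947343560290974 dir 1.8928160020887783
bottle ((472.27874755859375, -324.1644592285156), (38.05271911621094, 114.19393157958984), 1.307446002960205) [[ 451.95456 -267.5165 ]
 [ 454.56015 -381.6807 ]
 [ 492.60294 -380.8124 ]
 [ 489.99734 -266.64822]] [ 471.97581622 -328.38758052  176.1397383 ]
cap [ 419.74601592 -418.6080476    75.52174866] [ 328.33501883 -506.66920186    3.75371817] [ 743.55700186   -8.89565491 1293.22582591]
green [ 471.10115649 -340.99856266  178.58301896] [ 328.33501883 -368.54279837  148.09599147] [ 496.92698065   -8.89565491 1293.22582591]
```

View pics/crop.png

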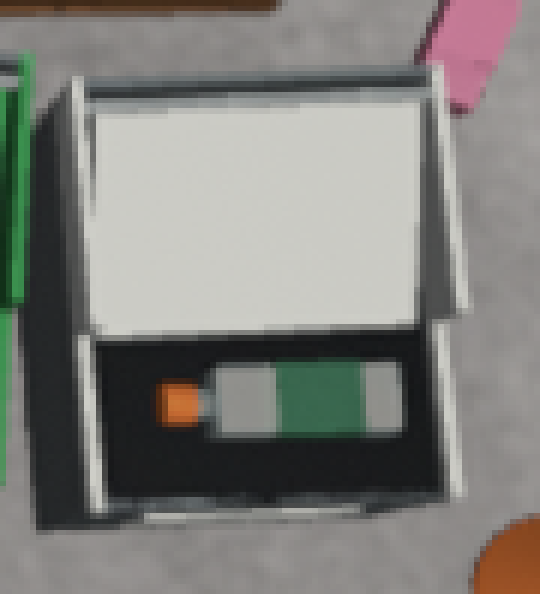

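The crop shows the white flap edge at crop y≈335 and the bottle at crop (160–403, 363–437), with the sill clear around it. Now for a more exact bin pose.

Run:
```python
from h import *
d=np.median([env.read_camera('top')[1] for _ in range(5)],0)
vv,uu=np.mgrid[125:235,325:415]
P=world('top',d,uu.ravel(),vv.ravel()).reshape(uu.shape+(3,));z=P[...,2]
m=(z>138)&(z<205)
n,l,st,ce=cv2.connectedComponentsWithStats(m.astype(np.uint8),connectivity=4)
k=l[202-125,390-325];Q=P[l==k];print('comp',st[k]);r=cv2.minAreaRect(Q[:,:2].astype(np.float32));print(r)
ch=Q[(Q[:,2]>190)];
for nm,s in(('Lcheek',ch[(ch[:,1]>-240)&(ch[:,0]<610)]),('Rcheek',ch[(ch[:,1]<-360)&(ch[:,0]<610)]),('Lrim',Q[(Q[:,1]>-235)&(abs(Q[:,2]-163)<4)]),('Rrim',Q[(Q[:,1]<-360)&(Q[:,0]<500)&(abs(Q[:,2]-163)<4)])):
    if len(s)>5:
        p=np.polyfit(s[:,0],s[:,1],1);print(nm,len(s),'slope deg',np.degrees(np.arctan(p[0])),'y@540',np.polyval(p,540),s.min(0).round(),s.max(0).round())
# front edge per column
f=[(P[vs.max(),j]) for j in range(20,68) for vs in [np.where(m[:,j]&(l[:,j]==k))[0]] if len(vs)]
f=np.array(f);print('front x',np.median(f[:,0]),np.polyfit(f[:,1],f[:,0],1),f[::6].round())
g=Q[(Q[:,0]>520)&(Q[:,0]<620)&(Q[:,1]<-235)&(Q[:,1]>-365)]
co=np.linalg.lstsq(np.c_[g[:,:2],np.ones(len(g))],g[:,2],rcond=None)[0];print('flap',co,'x at z=152.5,y=-300',(152.5-co[2]+300*co[1])/co[0])
s=world('top',d,[366],[250]);print('can',s)
c=env.get_calibration('wrist');print(c['T_tool_cam'])
```

```text
comp [   8   12   70   83 5226]
((532.0399169921875, -318.7020263671875), (230.47482299804688, 180.83493041992188), 2.0682125091552734)
Lcheek 88 slope deg 2.0995098421302614 y@540 -230.92290115123376 [ 509. -234.  190.] [ 608. -226.  200.]
Rcheek 96 slope deg 1.99094487431052 y@540 -404.6496243118355 [ 515. -409.  190.] [ 610. -400.  199.]
Lrim 72 slope deg 2.5066561996298553 y@540 -229.2876871951439 [ 414. -235.  159.] [ 619. -226.  167.]
Rrim 72 slope deg 1.1446697354508188 y@540 -405.4628968930073 [ 421. -412.  159.] [ 500. -361.  165.]
front x 417.2971582473109 [-3.63048952e-02  4.05992802e+02] [[ 415. -250.  151.]
 [ 415. -269.  142.]
 [ 417. -285.  151.]
 [ 417. -303.  150.]
 [ 417. -320.  150.]
 [ 419. -337.  154.]
 [ 419. -355.  151.]
 [ 419. -374.  149.]]
flap [ 3.56010287e-01  1.29616425e-02 -2.51189052e+01] x at z=152.5,y=-300 509.8375097282459
can [[ 324.2775507  -316.1365844   115.56263038]]
[[-1.56896299e-03  9.71282969e-01  2.37922113e-01  6.62010098e+01]
 [ 9.99998576e-01  1.67171213e-03 -2.30095309e-04  5.79323124e-01]
 [-6.21224937e-04  2.37921414e-01 -9.71284209e-01  2.10992331e+01]
 [ 0.00000000e+00  0.00000000e+00  0.00000000e+00  1.00000000e+00]]
```

Bin: centre (532, -318.5), yaw 2.06°, and the fitted outline of 230×181 mm matches the given size. In the bin frame the bottle spans x -79 to -41, and its origin is at y ≈ -8.5.

I'll line up the fingers along bin x. The front finger wedges the flap while the rear finger, 107 mm behind it front face to front face, pushes the bottle. First I hover.

Call:
carry_out([
  [0, 0, -0.04, 0, 1],
  [-0.493, -0.339, -0.04, 73, 1],
  [-0.493, -0.339, -0.04, 73, 1],
  [-0.493, -0.339, -0.04, 73, 1],
  [-0.493, -0.339, -0.04, 73, 1],
  [-0.493, -0.339, -0.04, 73, 1],
  [-0.493, -0.339, -0.04, 73, 1],
  [-0.493, -0.339, -0.04, 73, 1],
  [-0.493, -0.339, -0.04, 73, 1],
  [-0.493, -0.339, -0.04, 73, 1],
  [-0.493, -0.339, -0.04, 73, 1],
  [-0.562, -0.816, -0.04, 73, 1],
  [-0.562, -0.816, -0.04, 73, 1],
  [-0.562, -0.816, -0.04, 73, 1],
  [-0.562, -0.816, -0.04, 73, 1],
  [-0.562, -0.816, -0.04, 73, 1],
  [-0.562, -0.816, -0.04, 73, 1],
  [-0.562, -0.816, -0.04, 73, 1],
  [-0.562, -0.816, -0.04, 73, 1],
  [-0.562, -0.816, -0.04, 73, 1],
])

```text
t: 2.85
eef_pos: [493.3, -331.7, 444.2]
tcp_rot: [-3.141, -0.0, 1.604]
ft_force: [-0.3, 0.8, 0.7]
opening: 1.0
grip_force: 0.0
```

Run:
```python
from h import *
s=env.state();print(s['t'],s['eef_pos'],s['tcp_rot'],s['opening'],s['ft_force'])
shot('wrist','w1');print(env.get_calibration('wrist'))
```

```text
2.85 [ 493.33430015 -331.67667878  444.16404023] [-3.14126322e+00 -1.12396471e-04  1.60416920e+00] 1.0000956029491788 [-0.28625241  0.79904642  0.74734545]
{'intrinsics': array([[297.31863964,   0.        , 257.09014651],
       [  0.        , 297.31863964, 189.26210262],
       [  0.        ,   0.        ,   1.        ]]), 'T_tool_cam': array([[-1.56869191e-03,  9.71376514e-01,  2.37539908e-01,
         6.69882084e+01],
       [ 9.99998765e-01,  1.50201552e-03,  4.61679769e-04,
         4.83499016e-01],
       [ 9.16762561e-05,  2.37540339e-01, -9.71377671e-01,
         2.10994371e+01],
       [ 0.00000000e+00,  0.00000000e+00,  0.00000000e+00,
         1.00000000e+00]])}
```

View pics/w1.png

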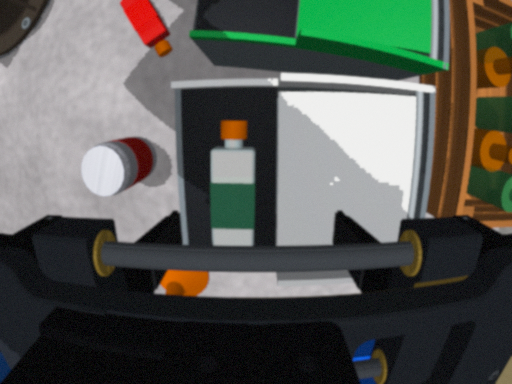

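The bottle's back edge sits at tool y ≈ -41 mm, so it has about 7 mm of clearance to the rear finger's inner face, as planned. I'll shift 3 mm in y and descend.

Call:
carry_out([
  [0.003, 0, 0.03, 0, 1],
  [0.003, 0, 0.06, 0, 1],
  [0.003, 0, 0.07, 0, 1],
  [0.003, 0, 0.077, 0, 1],
  [0.003, 0, 0.084, 0, 1],
  [0.003, 0, 0.09, 0, 1],
  [0.003, 0, 0.096, 0, 1],
  [0.003, 0, 0.096, 0, 1],
  [0.003, 0, 0.096, 0, 1],
])

```text
t: 4.03
eef_pos: [493.9, -326.0, 348.9]
tcp_rot: [3.142, 0.0, 1.608]
ft_force: [0.1, -0.8, 2.7]
opening: 1.0
grip_force: 1.2
```

Run:
```python
from h import *
shot('wrist','w2')
im,d=env.read_camera('scene');c=im[215:345,110:260];cv2.imwrite('pics/s2.png',cv2.resize(c[...,::-1],None,fx=4,fy=4))
```

```text
(no output)
```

View pics/s2.png

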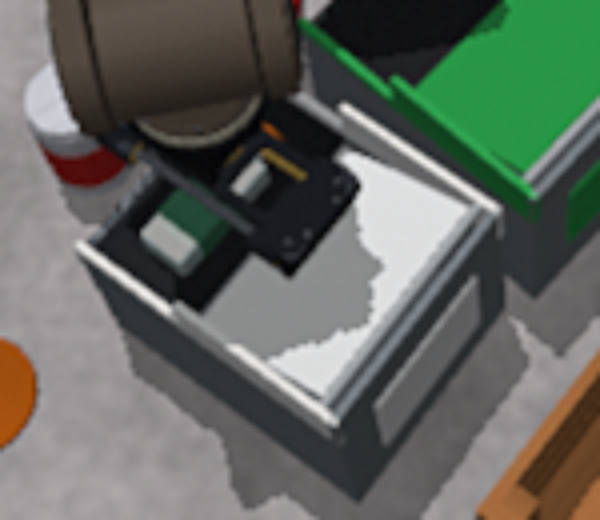

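The upward force of 2.7 N shows the front finger is on the flap, as predicted, and the bottle lies untouched between the fingers. I'll push slowly along tool +y.

Call:
carry_out([
  [-0.002, 0.004, 0, 0, 1],
  [-0.002, 0.008, 0, 0, 1],
  [-0.002, 0.012, 0, 0, 1],
  [-0.002, 0.016, 0, 0, 1],
  [-0.002, 0.02, 0, 0, 1],
  [-0.002, 0.024, 0, 0, 1],
  [-0.002, 0.028, 0, 0, 1],
  [-0.002, 0.032, 0, 0, 1],
  [-0.002, 0.032, 0, 0, 1],
])

```text
t: 5.25
eef_pos: [526.3, -326.7, 348.7]
tcp_rot: [3.141, 0.0, 1.608]
ft_force: [-3.4, 0.9, 2.6]
opening: 1.001
grip_force: 1.9
```

Run:
```python
from h import *
im,d=env.read_camera('scene');c=im[215:345,110:260]
w,_=env.read_camera('wrist');w=w[100:300,150:450]
a=cv2.resize(c[...,::-1],(450,390));b=cv2.resize(w[...,::-1],(345,390))
cv2.imwrite('pics/s3.png',np.hstack([a,b]))
```

```text
(no output)
```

View pics/s3.png

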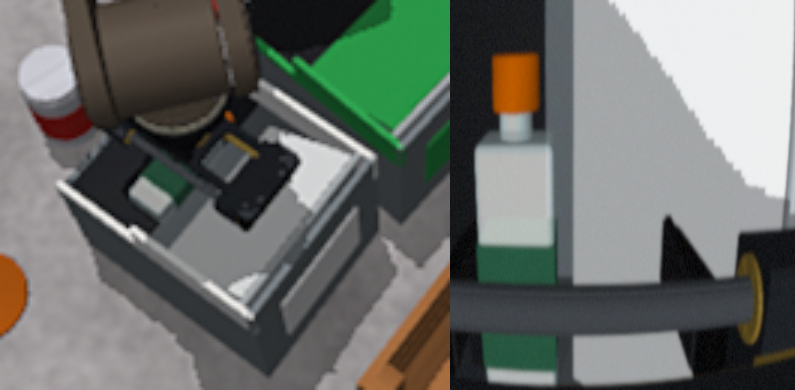

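The flap is open and the bottle is sliding straight, with its front near the sill edge. I'll keep pushing.

Call:
carry_out([
  [-0.001, 0.004, 0, 0, 1],
  [-0.001, 0.008, 0, 0, 1],
  [-0.001, 0.012, 0, 0, 1],
  [-0.001, 0.016, 0, 0, 1],
  [-0.001, 0.02, 0, 0, 1],
  [-0.001, 0.024, 0, 0, 1],
  [-0.001, 0.027, 0, 0, 1],
  [-0.001, 0.03, 0, 0, 1],
  [-0.001, 0.03, 0, 0, 1],
  [-0.001, 0.03, 0, 0, 1],
])

```text
t: 6.6
eef_pos: [555.3, -326.7, 347.9]
tcp_rot: [-3.138, -0.002, 1.608]
ft_force: [-9.1, 0.4, -0.5]
opening: 1.002
grip_force: 3.7
```

Run:
```python
from h import *
im,d=env.read_camera('scene');c=im[215:345,110:260]
w,_=env.read_camera('wrist');w=w[100:300,150:450]
a=cv2.resize(c[...,::-1],(450,390));b=cv2.resize(w[...,::-1],(345,390))
cv2.imwrite('pics/s4.png',np.hstack([a,b]))
```

```text
(no output)
```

View pics/s4.png

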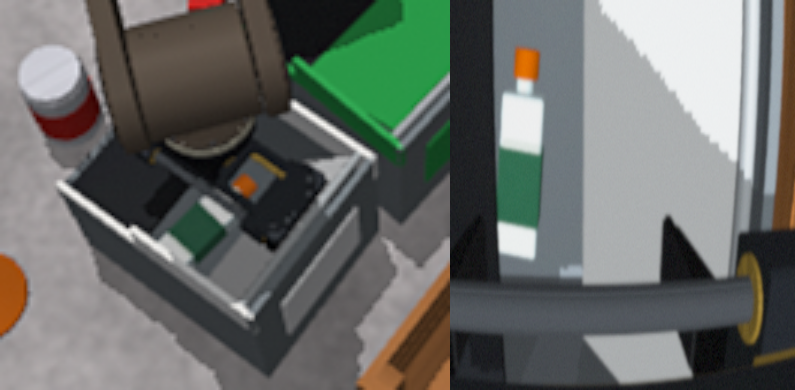

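The bottle looks smaller and lies flat below the sill, inside the bin, with the flap still held open at about 9 N. I'll draw back and lift out.

Call:
carry_out([
  [0, 0, 0, 0, 1],
  [0, -0.008, 0, 0, 1],
  [0, -0.016, 0, 0, 1],
  [0, -0.024, 0, 0, 1],
  [0, -0.032, 0, 0, 1],
  [0, -0.04, 0, 0, 1],
  [0, -0.048, 0, 0, 1],
  [0, -0.056, 0, 0, 1],
  [0, -0.062, 0, 0, 1],
  [0, -0.062, -0.01, 0, 1],
  [0, -0.062, -0.03, 0, 1],
  [0, -0.062, -0.06, 0, 1],
  [0, -0.062, -0.1, 0, 1],
  [0, -0.062, -0.15, 0, 1],
  [0, -0.062, -0.15, 0, 1],
  [0, -0.062, -0.15, 0, 1],
  [0, -0.062, -0.15, 0, 1],
  [0, -0.062, -0.15, 0, 1],
])

```text
t: 8.95
eef_pos: [494.1, -329.1, 497.8]
tcp_rot: [-3.14, -0.001, 1.608]
ft_force: [-0.3, -0.1, 0.4]
opening: 1.0
grip_force: 0.0
```

Run:
```python
from h import *
shot('wrist','w5')
```

```text
(no output)
```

View pics/w5.png

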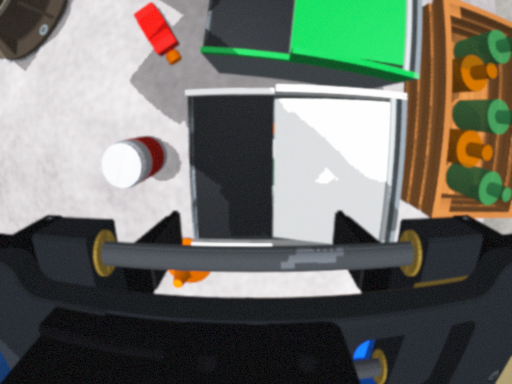

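The sill is empty and the flap looks shut. There is an orange speck at (274,128) in the slit, so I'll check the flap's plane and that spot.

Run:
```python
from h import *
im,d=env.read_camera('wrist');print('slit depth',d[118:140,270:279].round().astype(int)[::3])
im,d=env.read_camera('top')
vv,uu=np.mgrid[140:190,335:400]
P=world('top',d,uu.ravel(),vv.ravel());g=P[(P[:,0]>520)&(P[:,0]<620)&(P[:,1]<-235)&(P[:,1]>-365)&(P[:,2]<200)&(P[:,2]>120)]
for _ in range(3):
    co=np.linalg.lstsq(np.c_[g[:,:2],np.ones(len(g))],g[:,2],rcond=None)[0];r=g[:,2]-np.c_[g[:,:2],np.ones(len(g))]@co;g=g[abs(r)<6]
print(len(g),co,'angle',np.arctan(np.hypot(*co[:2])))
```

```text
slit depth [[317 321 319 459 317 317 315 314 315]
 [320 320 319 459 318 317 317 315 315]
 [321 320 321 439 318 317 317 316 316]
 [322 320 322 440 319 318 317 318 317]
 [322 322 322 441 321 318 319 319 317]
 [323 322 321 450 320 320 320 319 319]
 [322 322 323 465 321 321 321 320 319]
 [323 324 324 443 321 321 320 321 320]]
1368 [ 3.59212326e-01  1.51241557e-02 -2.63172930e+01] angle 0.3451399523090245
```

The flap's slope is back to its shut value (0.345 rad against 0.342 at the start). The cap seen through the slit is about 120 mm below the sill, so the bottle is on the floor of the bin.

```bash
python3 -c "
from cell import env
print(env.job_done())"
```

```text
the job is handed in; nothing more can be done
None
```

I pushed the clear bottle off the sill into the white bin while the front finger held the flap open; the flap has shut by itself, the arm is clear, and the job is handed in (no verdict was returned).

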